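Move the snap-in battery pack from the lamp unit to the charger

ROBOT

A 7-joint arm with a two-finger parallel gripper is mounted at the origin on the work surface. World frame = base frame: x ahead of the robot, y to its left, z up, the work surface at z = 0. Lengths are in m, angles in rad, forces in N, time in s.
With the tool pointing down it reaches from about 0.4 to 0.85 m from the base axis. Payload 10.4 kg.
Tool frame: the origin (TCP) lies midway between the tips of the shut fingers; the grasp point (between the pads) lies 19 mm behind it; z points along the fingers, y is the direction in which the jaws open and shut (so a half turn about z gives the same grasp; the last joint's range is limited). The gripper opens to 85 mm and grips with 20 to 120 N. Pads are 22 mm wide; open, the fingers measure 114 mm over their backs; the gripper's body (76 mm by 85 mm) begins 54 mm behind the grasp point. The pads swing forward as they close: fully open they stand 13 mm farther back than shut.
Start: joints at [1.209, 0.332, -0.065, 1.46, 0.022, 1.35, -0.088], TCP at [0.208, -0.589, 0.231] pointing down, gripper open.
Joint ranges: [-2.6, 2.6], [-0.5, 2.12], [-1.47, 1.34], [0.16, 2.42], [-1.27, 4.41], [0.06, 2.06], [-2.6, 2.6]. Speed limits (rad/s): [2.22, 2.22, 2.79, 2.79, 3.14, 3.14, 3.14].

INTERFACE

Orientations are given as a unit quaternion [x, y, z, w].
In Python, from workcell import manip, viewer gives the robot as it stands.
- The arm moves only by the tool move_arm, never from a script. Its argument "deltas" is a list of rows, each a list of 7 numbers: the shift along the tool's x, y, z in m, then the turn, a rotation vector about the tool's x, y, z in degrees, then the opening, from -1 (shut) to 1 (fully open). In form: [[dx, dy, dz, wx, wy, wz, gripper], ...]. A call has 1 to 10 rows; each row shifts and turns the commanded pose from where the row before left it, along the tool's axes as they then stand; what a row does not reach is not made up. A row lasts 1/8 s, in which the tool goes at most 62.5 mm and 10.7 degrees, less where a joint would pass 70% of its speed; a pose out of reach is approached as far as the arm can. A call with a gripper value outside its range is refused whole. The fingers move at their own pace and stop on an object; "force" is the grip in N (left out, the last holds). Time passes only in rows, so rows that do not move let the fingers close. It gives the time, the measured TCP pose, the force and the opening at its end, in the units of the state.
- manip.get_obs(): the state, without advancing time (a new reading comes with each control period).
- viewer.camera(name): name is "side" or "top" or "wrist"; returns (picture, depth): 420x560x3 uint8, red, green, blue; 420x560 float32, m along the optical axis (not along the pixel's ray), 0 where there is no reading.
- viewer.calibration(name): a dict with "fx", "fy", "cx", "cy" (pixels), "R" (3x3) and "t" (3): a world point X has camera coordinates R X + t; the wrist camera has in their place "T_tool_cam" (4x4, takes a point from camera to tool coordinates, whose origin is the TCP and whose axes are the flange's). Camera axes: x right, y down, z forward; pixel columns grow to the right and rows downward; lengths in m; the calibration is good to about 2 mm. A picture is of the moment at which its call begins: read the wrist's pose just before it. calibration takes no time and is no camera call.
- manip.hand_in(): hands the job in, once; it reports no verdict.
The state is a dict: "clock": time; "joint_pos": joint angles; "joint_velocities": joint speeds; "tau": joint torques, N m; "position": TCP position; "ee_rot": TCP orientation; "ft_force": force on the tool from outside, world axes, zero at the start; "torque": the same for the moment, N m; "grip_width": opening from 0.0 (shut) to 1.0 (fully open).
Only numpy, scipy, OpenCV 4.12 (cv2) and the standard library are available. Lean on these libraries where they do the work, as an engineer would, in place of code of your own. Each camera call takes 0.05 s, during which the arm holds its last target.

TASK

The blue battery pack in the beige microscope lamp unit needs charging: press its orange snap tab inward, lift the pack straight out with the tab held in, and put it into the grey cup of the white charger, tab towards the cup's orange stripe. Feel for the cup, which may sit some millimetres off its marked place, and push the pack gently home against the sprung contact until the tab snaps out under the catch; then let go and leave the bench's other things where they are.

Things in the scene. Friction and masses are not known exactly. Their poses are not given: they have to be found in the camera images.
- pack: Blue battery pack, upright block 56 (x) x 30 (y) x 84 (z) mm, about 0.25 kg. Origin: centre of its underside; z up, +y towards its orange snap tab. Starts latched in the lamp unit's pocket, its upper 46 mm standing above the unit's top. Pinch it across y: one finger on the tab's pad, the other on the plain -y face (y = -15 mm). Latched, it has 1 mm play all round and 1.5 mm up.
- tab (a joint): Orange snap tab, slides into the pack (towards pack -y) against a spring: 0 = out (3.6 N), 0.005 m = fully in (8 N). Below the pad it carries a barb, sloped underneath, at pack heights 26 to 31 mm, which reaches y = +19.5 mm when out and hooks under the housing's catch lip; it clears the lip once the tab is more than about 4 mm in. Released, it springs out.
- tab_pad (a point): Centre of the outer face of the tab's pad (pack x = 0, height 63 mm). The pad is 30 mm wide (x) and covers pack heights 46 to 80 mm; its face is at pack y = +22 mm when out, +17 mm fully in. Pinch width: 37 mm out, 32 mm in, its middle then at pack y = +1 mm.
- lamp_unit: Beige microscope lamp unit, fixed, 150 (x) x 140 (y) x 55 (z) mm. Origin: centre of its underside; z up. In the middle of its flat top is a pocket 58 (x) x 32 (y) mm, 38 mm deep (floor 17 mm above the origin), with a mouth bevelled 5 mm at the x ends and 3 mm along the y sides. The catch lip is the top 5.5 mm of the pocket's +y wall. An orange stripe on the top marks that side.
- charger: White charger, fixed, 150 (x) x 140 (y) mm, shell 46 mm high. Origin: centre of its underside; z up. In its top a dark grey cup, 74 x 52 mm outside, rim nominally 58 mm above the origin, with a pocket like the lamp unit's: 58 (x) x 32 (y) mm, 38 mm deep, same bevels, catch lip in the top 5.5 mm of its +y wall (orange stripe): pack +y goes along charger +y.
- pocket (a point): Marked (nominal) centre of the cup's pocket floor, 20 mm above the charger's origin; axes as the charger's. The cup is an adjustable insert, locked near this place: really up to 5 mm away either way along the charger's x and up to 8 mm higher or lower (true along y). It does not give when pushed.
- contact (a joint): Brass sprung contact in the cup's floor, pushed down by the pack: 0 = up (8 mm above the cup's floor), 0.008 m = flush, the pack on the floor. About 3.6 N at 0 and 6 N when flush: it lifts a pack that is not latched. A latched pack rests at about 0.006 to 0.007.
- dishes: Two stacked clear culture dishes, 90 mm across, 28 mm high. Origin: centre of the underside. Bystander.
- tip_box: White box with green lid, 122 x 82 x 50 mm. Origin: centre of the underside. Bystander.
- slide_box: Yellow slide box, 100 x 170 x 30 mm. Origin: centre of the underside. Bystander.
- tube_rack: Orange tube rack, 80 x 150 mm, 65 mm high with its capped tubes. Origin: centre of the underside. Bystander.
- beaker: Glass beaker, 68 mm across, 85 mm high. Origin: centre of the underside. Bystander.
- marker: Black marker pen with red cap, lying, 135 mm long, 17 mm thick. Origin: on its underside near the middle. Bystander.
Not all that is in view belongs to the job. There is more than one size of the pack; the job needs the middle-sized.

How it is judged:
By the outcome, as a careful person would: the job done as asked, in the order asked, and still so for the second after the job is handed in, with the robot touching nothing.
It also fails if it takes over 51 s, if anything falls off the work surface, if the arm or the gripper's body presses on something with over 40 N, if the wrist force passes 120 N, or if a joint passes its speed limit or range.

## Working session

There is one attempt and no reset: what is moved stays moved. The work goes in short steps, Python scripts to look and compute and a tool call to move; the robot and the scene stay as the last step left them, time stands still between calls to the robot, and variables do not carry over. Pictures are saved under pics/ and viewed, and the job is handed in when it is done.

Besides the shell and the picture viewer there is one more tool, called as name(argument=value, ...) on one line, values as JSON. move_arm: Moves the arm, as the interface text tells. Its arguments: {"type":"object","properties":{"deltas":{"type":"array"},"force":{"type":"number"}},"required":["deltas"]}

```bash
mkdir -p pics; ls
python3 - <<'E'
from workcell import manip, viewer
import cv2,numpy as np
o=manip.get_obs();print({k:np.round(v,4) for k,v in o.items()})
for n in ("side","top"):
    p,d=viewer.camera(n);cv2.imwrite(f"pics/{n}0.png",p[:,:,::-1]);np.savez(f"{n}0.npz",p=p,d=d,**viewer.calibration(n))
    print(n,viewer.calibration(n))
print(viewer.calibration("wrist"))
E
```

```text
pics
{'clock': np.float64(0.0), 'joint_pos': array([ 1.2094,  0.3329, -0.0647,  1.461 ,  0.0216,  1.3499, -0.0885]), 'joint_velocities': array([-0.0002,  0.0021, -0.0003, -0.0001,  0.0004,  0.0015, -0.0007]), 'tau': array([ 1.00000e-04, -6.25450e+01,  4.92000e-02, -3.91594e+01,
        1.62000e-02,  9.90000e-03,  0.00000e+00]), 'position': array([ 0.2076, -0.5891,  0.2305]), 'ee_rot': array([ 9.857e-01,  1.686e-01, -1.000e-04, -7.000e-04]), 'ft_force': array([ 0.3716, -0.5404,  0.356 ]), 'torque': array([ 0.0504, -0.0343,  0.0405]), 'grip_width': np.float64(0.9993)}
side {'fx': 394.49248841016026, 'fy': 394.49248841016026, 'cx': 272.34039576669625, 'cy': 213.78449268195925, 'R': array([[ 0.98041611, -0.19650702, -0.01300952],
       [-0.16195465, -0.76691587, -0.62097563],
       [ 0.11204886,  0.61092147, -0.7837219 ]]), 't': array([-0.53305491,  0.12997831,  0.93940614])}
top {'fx': 527.9671821513886, 'fy': 527.9671821513886, 'cx': 278.5841597965249, 'cy': 217.13614071535133, 'R': array([[ 0.01328614, -0.99985416,  0.0107298 ],
       [-0.99596644, -0.01418526, -0.08859817],
       [ 0.08873745, -0.00950939, -0.99600966]]), 't': array([-0.02271052,  0.57811862,  1.36597368])}
{'fx': 289.6151218082067, 'fy': 289.6151218082067, 'cx': 276.09056594007205, 'cy': 207.481076922529, 'T_tool_cam': array([[-1.36756873e-04, -9.53849451e-01, -3.00285209e-01,
         7.66678526e-02],
       [ 9.99999955e-01, -5.02343060e-05, -2.95855069e-04,
         5.68499024e-04],
       [ 2.67116576e-04, -3.00285236e-01,  9.53849415e-01,
        -1.42468097e-01],
       [ 0.00000000e+00,  0.00000000e+00,  0.00000000e+00,
         1.00000000e+00]])}
```

View pics/side0.png

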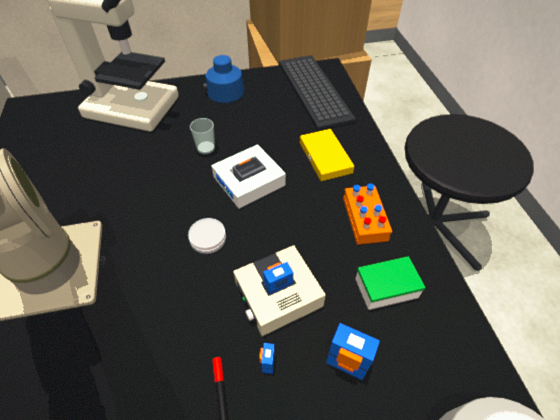

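View pics/top0.png

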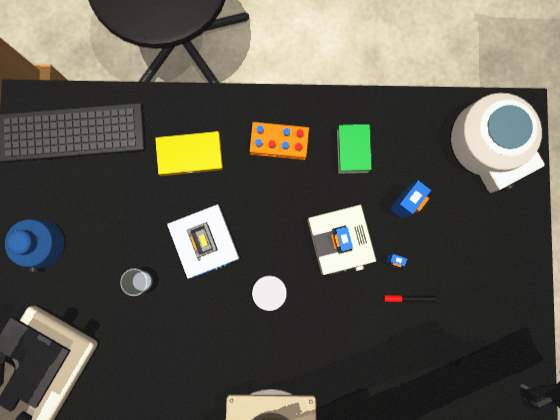

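The side view shows the lamp unit with the pack at (280,280) and the charger at (248,172). In the top view they are at (342,240) and (203,241). I'll zoom in on both and measure.

```bash
cat > h.py <<'E'
import numpy as np,cv2
def world(name_or_npz,uv,z=None,d=None):
    c=name_or_npz
    u,v=uv; r=np.array([(u-c['cx'])/c['fx'],(v-c['cy'])/c['fy'],1.])
    R=np.array(c['R']);t=np.array(c['t'])
    o=-R.T@t; dr=R.T@r
    s=(z-o[2])/dr[2] if z is not None else d
    return o+s*dr
def cloud(d,c):
    v,u=np.mgrid[:d.shape[0],:d.shape[1]]
    P=np.stack([(u-c['cx'])/c['fx']*d,(v-c['cy'])/c['fy']*d,d],-1)
    return (P-np.array(c['t']))@np.array(c['R'])
E
python3 - <<'E'
import numpy as np,cv2
from h import *
c=np.load('top0.npz');p=c['p'];W=cloud(c['d'],c)
a=p[195:285,300:390];b=p[195:285,158:248]
im=np.hstack([cv2.resize(x,(400,400),interpolation=cv2.INTER_NEAREST) for x in (b,a)])
cv2.imwrite('pics/zoom0.png',im[:,:,::-1])
for nm,(u0,u1),zr in (("lamp",(300,385),(.045,.062)),("packtop",(325,365),(.09,.11)),("charger",(160,245),(.038,.0505)),("cup",(160,245),(.0505,.075))):
    S=np.zeros(p.shape[:2],bool);S[195:285,u0:u1]=1
    S&=(W[...,2]>zr[0])&(W[...,2]<zr[1])&(c['d']>0)
    Q=W[S][:,:2].astype(np.float32);r=cv2.minAreaRect(Q*1000)
    print(nm,len(Q),r,np.median(W[S][:,2]))
E
```

```text
lamp 2822 ((516.8211059570312, -178.54827880859375), (157.8680419921875, 140.7408905029297), 15.006203651428223) 0.055066180030032344
packtop 316 ((519.28759765625, -174.09701538085938), (55.5933952331543, 37.72917175292969), 15.048744201660156) 0.10066709929679497
charger 2344 ((510.6663513183594, 181.88446044921875), (152.07261657714844, 140.8300018310547), 22.355358123779297) 0.04577256127956796
cup 415 ((511.76190185546875, 180.87930297851562), (146.93719482421875, 136.71876525878906), 22.809097290039062) 0.05385391230367479
```

View pics/zoom0.png

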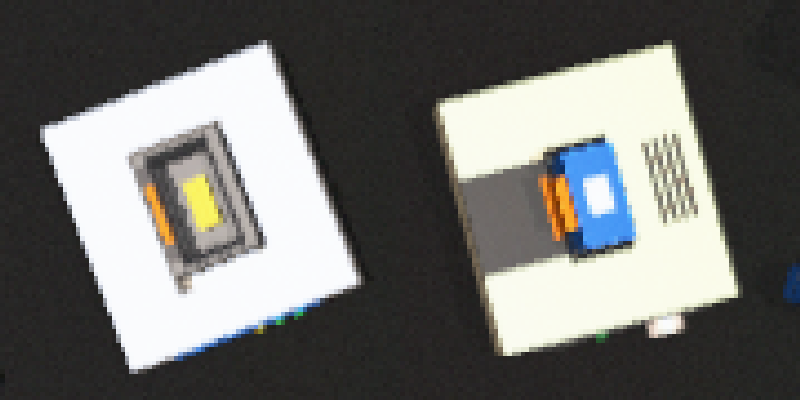

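move_arm(deltas=[[0,0,0,0,0,4.4,1],[0.041,-0.032,0,0,0,0,1],[0.041,-0.032,0,0,0,0,1],[0.041,-0.032,0,0,0,0,1],[0.041,-0.032,0,0,0,0,1],[0.041,-0.032,0,0,0,0,1],[0.041,-0.032,0,0,0,0,1],[0.041,-0.032,0,0,0,0,1],[0.041,-0.032,0,0,0,0,1],[0.041,-0.032,0,0,0,0,1]], force=30)

```text
clock: 1.35
position: [0.4902, -0.2143, 0.2311]
ee_rot: [0.991, 0.131, -0.0, 0.0]
ft_force: [0.9, -0.8, -0.6]
grip_width: 1.0
```

```bash
cat >> h.py <<'E'
from scipy.spatial.transform import Rotation as Ro
def wrist(tag):
    from workcell import manip,viewer
    o=manip.get_obs();p,d=viewer.camera('wrist');c=viewer.calibration('wrist')
    T=np.array(c['T_tool_cam']);Rt=Ro.from_quat(o['ee_rot']).as_matrix()
    Rwc=Rt@T[:3,:3];twc=Rt@T[:3,3]+o['position']
    cc=dict(fx=c['fx'],fy=c['fy'],cx=c['cx'],cy=c['cy'],R=Rwc.T,t=-Rwc.T@twc)
    np.savez(tag+'.npz',p=p,d=d,**cc);cv2.imwrite(f'pics/{tag}.png',p[:,:,::-1])
    print(o['clock'],np.round(o['position'],4),np.round(Ro.from_quat(o['ee_rot']).as_matrix()[:2,0],4),np.round(o['ft_force'],2),o['grip_width'])
    return p,d,cc
def tool(o,dw):
    return Ro.from_quat(o['ee_rot']).as_matrix().T@dw
def rects(W,d,p,specs,ctr,rad):
    for nm,z0,z1,rr in specs:
        S=(W[...,2]>z0)&(W[...,2]<z1)&(d>0)&(np.hypot(W[...,0]-ctr[0],W[...,1]-ctr[1])<rr)
        Q=W[S]
        if len(Q)<9: print(nm,'none');continue
        print(nm,len(Q),cv2.minAreaRect((Q[:,:2]*1000).astype(np.float32)),'z',np.median(Q[:,2]).round(4))
E
python3 - <<'E'
from h import *
p,d,c=wrist('w1');W=cloud(d,c)
rects(W,d,p,[("lamp",.05,.06,.13),("pack",.094,.106,.05)],(.52,-.177),0)
E
```

```text
1.35 [ 0.4902 -0.2143  0.2311] [0.9659 0.2588] [ 0.87 -0.81 -0.59] 0.9996444918364008
lamp 15653 ((520.5771484375, -177.7248992919922), (149.99095153808594, 140.56907653808594), 15.095788955688477) z 0.0548
pack 2134 ((519.789794921875, -174.46145629882812), (55.282413482666016, 37.026344299316406), 15.191466331481934) z 0.1008
```

View pics/w1.png

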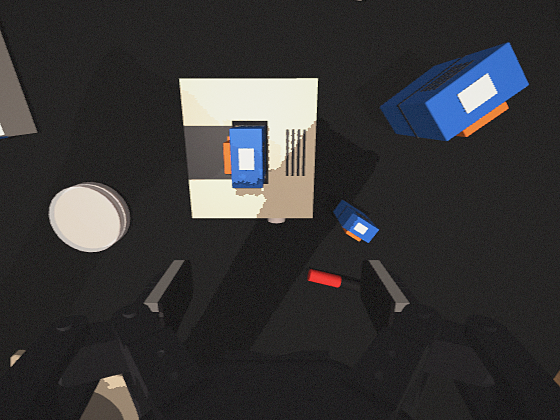

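The wrist view shows the lamp unit centred near (250,150) with the pack at (248,155). The wrist and top estimates agree to about 0.5 mm, so I'll move over the pack and descend.

move_arm(deltas=[[0.0195,-0.0143,0,0,0,0,1],[0.0194,-0.0142,0,0,0,0,1],[0,0,0.05,0,0,0,1],[0,0,0.05,0,0,0,1],[0,0,0.04,0,0,0,0.6],[0,0,0.02,0,0,0,0.4],[0,0,0.009,0,0,0,0.2],[0,0,0,0,0,0,0.2],[0,0,0,0,0,0,0.2]], force=30)

```text
clock: 2.52
position: [0.5204, -0.1784, 0.0634]
ee_rot: [0.991, 0.131, 0.001, 0.0]
ft_force: [-0.3, 0.3, 0.3]
grip_width: 0.599
```

Run:
```python
from h import *
p,d,c=wrist('w2')
```

```text
2.525 [ 0.5204 -0.1784  0.0634] [0.9659 0.2589] [-0.32  0.28  0.33] 0.5988066450545707
```

View pics/w2.png

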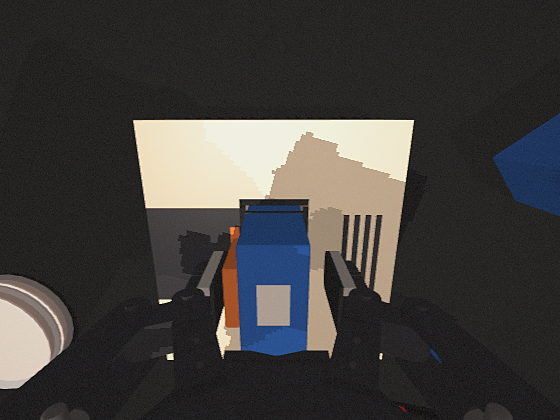

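move_arm(deltas=[[0,-0.0016,0.001,0,0,0,0.0],[0,0,0,0,0,0,-0.1],[0,0,0,0,0,0,-0.3],[0,0,0,0,0,0,-0.4],[0,0,0,0,0,0,-0.4],[0,0,0,0,0,0,-0.4]], force=30)

```text
clock: 3.32
position: [0.5198, -0.1766, 0.0621]
ee_rot: [0.991, 0.131, 0.0, 0.0]
ft_force: [-1.8, 1.8, 5.9]
grip_width: 0.355
```

Run:
```python
from h import *
p,d,c=wrist('w3')
```

```text
3.325 [ 0.5198 -0.1766  0.0621] [0.9659 0.2591] [-1.75  1.82  5.92] 0.3549357327862043
```

View pics/w3.png

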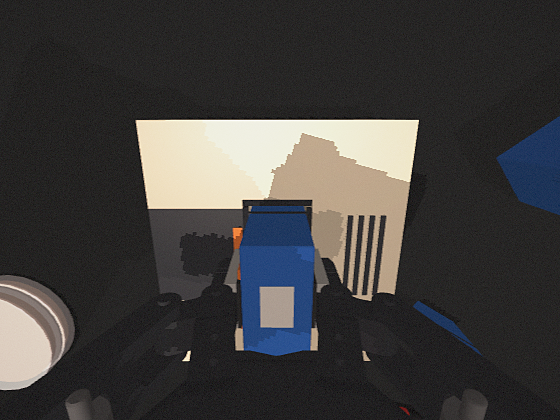

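The fingers have closed on the tab and the opposite face, with the tab apparently in. I'll lift slowly and watch the force.

move_arm(deltas=[[0,0,-0.001,0,0,0,-0.4],[0,0,-0.002,0,0,0,-0.4],[0,0,-0.002,0,0,0,-0.4],[0,0,0,0,0,0,-0.4]], force=30)

```text
clock: 3.88
position: [0.5193, -0.1767, 0.0664]
ee_rot: [0.991, 0.131, 0.0, 0.0]
ft_force: [0.8, 0.3, -2.4]
grip_width: 0.352
```

move_arm(deltas=[[0,0,-0.005,0,0,0,-0.4],[0,0,-0.01,0,0,0,-0.4],[0,0,-0.015,0,0,0,-0.4],[0,0,-0.02,0,0,0,-0.4],[0,0,-0.03,0,0,0,-0.4],[0,0,-0.02,0,0,0,-0.4],[0,0,0,0,0,0,-0.4]])

```text
clock: 4.75
position: [0.5205, -0.1769, 0.1687]
ee_rot: [0.991, 0.131, 0.002, 0.001]
ft_force: [-0.5, -0.1, -2.2]
grip_width: 0.351
```

Run:
```python
from h import *
from workcell import viewer
p,d,c=wrist('w4');W=cloud(d,c)
rects(W,d,p,[("lamp",.05,.06,.13)],(.52,-.177),0)
p,d=viewer.camera('side');c=viewer.calibration('side');np.savez('side1.npz',p=p,d=d,**c)
cv2.imwrite('pics/side1.png',cv2.resize(p[120:340,180:400],(600,600))[:,:,::-1])
p,d=viewer.camera('top');c=viewer.calibration('top');np.savez('top1.npz',p=p,d=d,**c)
cv2.imwrite('pics/top1.png',p[:,:,::-1])
```

```text
4.75 [ 0.5205 -0.1769  0.1687] [0.9659 0.259 ] [-0.55 -0.14 -2.2 ] 0.35060487390028644
lamp 16725 ((520.1420288085938, -177.89503479003906), (149.3616485595703, 140.58262634277344), 15.000679969787598) z 0.0549
```

View pics/w4.png

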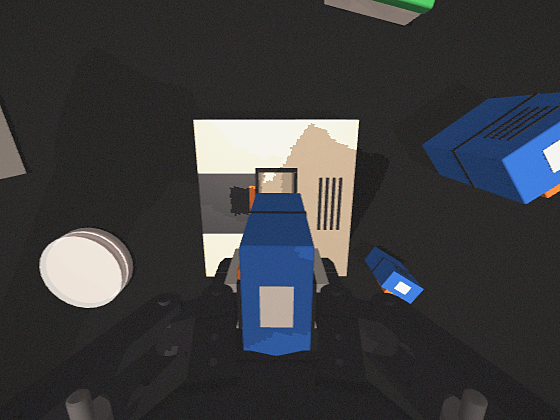

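View pics/side1.png

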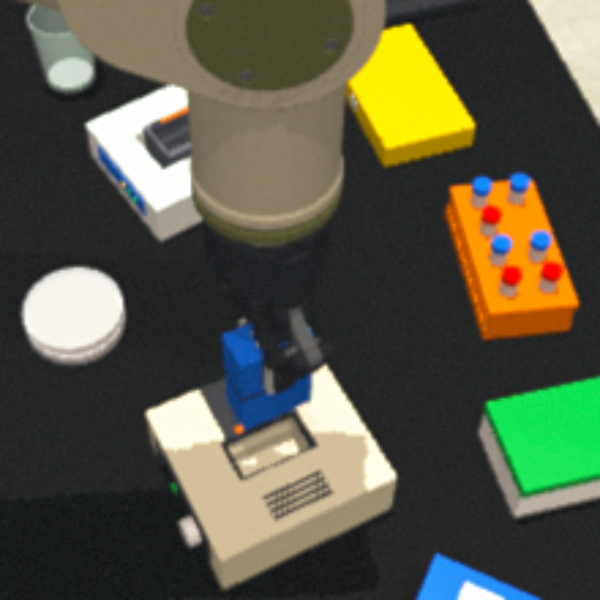

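The pack is out of the lamp unit: the wrist view shows its pocket empty at (275,180). Next I'll measure the cup from the first top picture and the pack's height in the hand.

Run:
```python
from h import *
for f in ('w3','w4'):
    c=np.load(f+'.npz');W=cloud(c['d'],c);tz={'w3':.0621,'w4':.1687}[f]
    Q=W[265:345,265:300].reshape(-1,3);print(f,'packtop z',np.median(Q[:,2]),np.median(Q[:,2])-tz)
c=np.load('top0.npz');W=cloud(c['d'],c);p=c['p'];d=c['d']
hsv=cv2.cvtColor(p,cv2.COLOR_RGB2HSV)
u0,v0=158,195
R=(slice(195,285),slice(158,248))
S=np.zeros(d.shape,bool);S[R]=1
sh=S&(W[...,2]>.042)&(W[...,2]<.049)&(p.min(2)>150)
r=cv2.minAreaRect((W[sh][:,:2]*1000).astype(np.float32));print('shell',r)
cx,cy=np.array(r[0])/1000
cu=S&(np.hypot(W[...,0]-cx,W[...,1]-cy)<.055)&(W[...,2]>.049)&(p.max(2)<170)
r2=cv2.minAreaRect((W[cu][:,:2]*1000).astype(np.float32));print('cup',r2,np.percentile(W[cu][:,2],[10,50,90]))
a=np.radians(22.5);e=np.array([[np.cos(a),np.sin(a)],[-np.sin(a),np.cos(a)]])
L=(W[cu][:,:2]-[cx,cy])@e.T;print('cup local',np.percentile(L,[0,2,98,100],axis=0))
ye=S&(hsv[...,0]>22)&(hsv[...,0]<35)&(hsv[...,1]>120)&(p.max(2)>140)
print('yellow',ye.sum(),np.median(W[ye],0),(np.mean(W[ye],0)[:2]-[cx,cy])@e.T)
og=S&(hsv[...,0]<20)&(hsv[...,0]>5)&(hsv[...,1]>150)
print('stripe',og.sum(),np.mean(W[og],0),(np.mean(W[og],0)[:2]-[cx,cy])@e.T)
```

```text
w3 packtop z 0.101134123298972 0.039034123298972004
w4 packtop z 0.20761976670065252 0.03891976670065253
shell ((511.6113586425781, 181.9910125732422), (150.32664489746094, 140.0972137451172), 22.210002899169922)
cup ((514.1149291992188, 183.37254333496094), (74.17195129394531, 52.99681854248047), 22.289703369140625) [0.05153969 0.05509471 0.05902358]
cup local [[-0.03433171 -0.0263024 ]
 [-0.03366258 -0.02583683]
 [ 0.03916499  0.02565822]
 [ 0.03998948  0.02676738]]
yellow 61 [0.51533884 0.18290481 0.0252958 ] [ 0.00361302 -0.00076543]
stripe 29 [0.50598381 0.20285962 0.05534288] [0.0027869  0.02143364]
```

move_arm(deltas=[[0,0,0,0,0,-7.25,-0.4],[0.0071,-0.0336,0,0,0,0,-0.4],[0.0101,-0.048,0,0,0,0,-0.4],[0.0101,-0.048,0,0,0,0,-0.4],[0.0101,-0.048,0,0,0,0,-0.4],[0.0101,-0.048,0,0,0,0,-0.4],[0.0101,-0.048,0,0,0,0,-0.4],[0.0071,-0.0336,0,0,0,0,-0.4],[0.0059,-0.0286,0,0,0,0,-0.4],[0,0,0,0,0,0,-0.4]])

```text
clock: 6.15
position: [0.4563, 0.1632, 0.1656]
ee_rot: [0.981, 0.195, -0.001, -0.0]
ft_force: [-0.8, -0.4, -2.2]
grip_width: 0.356
```

Run:
```python
from h import *
p,d,c=wrist('w5');W=cloud(d,c)
hsv=cv2.cvtColor(p,cv2.COLOR_RGB2HSV)
Q=W[265:345,265:300].reshape(-1,3);print('packtop z',np.median(Q[:,2]))
rr=np.hypot(W[...,0]-.5116,W[...,1]-.182)
sh=(rr<.12)&(W[...,2]>.042)&(W[...,2]<.049)&(p.min(2)>110)
r=cv2.minAreaRect((W[sh][:,:2]*1000).astype(np.float32));print('shell',sh.sum(),r)
cu=(rr<.055)&(W[...,2]>.05)&(W[...,2]<.075)
z=W[cu][:,2];print('rim z',np.percentile(z,[5,50,95]))
cu&=abs(W[...,2]-np.median(z))<.003
r2=cv2.minAreaRect((W[cu][:,:2]*1000).astype(np.float32));print('cup',cu.sum(),r2)
ye=(rr<.055)&(hsv[...,0]>20)&(hsv[...,0]<35)&(hsv[...,1]>120)
print('yellow',ye.sum(),np.median(W[ye],0))
```

```text
6.15 [0.4563 0.1632 0.1656] [0.9239 0.3827] [-0.84 -0.44 -2.24] 0.35648839689511436
packtop z 0.2045737646158816
shell 19990 ((511.4433898925781, 181.76625061035156), (150.24716186523438, 140.75335693359375), 22.453397750854492)
rim z [0.05190214 0.05538227 0.05679209]
cup 2759 ((514.4204711914062, 183.10072326660156), (74.24628448486328, 52.13574981689453), 22.354536056518555)
yellow 475 [0.5146594  0.18333345 0.02578413]
```

View pics/w5.png

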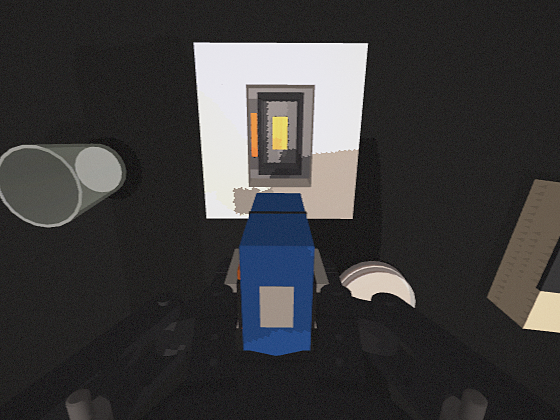

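The wrist view shows the cup at (280,135) with its stripe at (253,135). Its centre is (0.5143, 0.1832), about +3 mm along charger x, and the rim is at z≈0.0555. Next I'll measure the pack's pose in the hand.

Run:
```python
from h import *
c=np.load('w5.npz');p=c['p'];d=c['d'];W=cloud(d,c)
pos=np.array([.4563,.1632,.1656]);a=np.radians(22.5)
ex=np.array([np.cos(a),np.sin(a)]);ey=np.array([-np.sin(a),np.cos(a)])
S=(abs(W[...,2]-.2046)<.003)&(p[...,2]>p[...,0]*0+30)&(np.hypot(W[...,0]-pos[0],W[...,1]-pos[1])<.05)
Q=W[S][:,:2]-pos[:2];L=np.stack([Q@ex,Q@ey],1)*1000
print(S.sum(),np.percentile(L,[0,1,50,99,100],axis=0).round(1)); v,u=np.where(S);print(u.min(),u.max(),v.min(),v.max())
# column profile: front face tilt
for v in (200,210,225,240,250,300,340):
    print(v,[np.round(((W[v,u,:2]-pos[:2])@ex*1000,(W[v,u,:2]-pos[:2])@ey*1000,W[v,u,2]*1000),1).tolist() for u in (262,278,295)])
print(cv2.minAreaRect(L.astype(np.float32)))
```

```text
8255 [[-25.6 -33.3]
 [-23.2 -18.1]
 [  5.9  -0.9]
 [ 28.4  16.5]
 [ 28.9  31. ]]
198 357 242 355
200 [[28.2, 8.1, 139.3], [28.2, -1.6, 139.2], [28.1, -12.0, 139.0]]
210 [[28.3, 7.1, 159.1], [28.4, -1.5, 159.4], [28.1, -10.8, 158.6]]
225 [[28.1, 6.1, 181.4], [28.3, -1.4, 181.8], [28.3, -9.4, 181.7]]
240 [[27.9, 5.3, 198.0], [28.3, -1.3, 198.8], [28.2, -8.3, 198.6]]
250 [[26.7, 5.0, 204.8], [26.4, -1.3, 204.2], [26.4, -8.0, 204.2]]
300 [[4.4, 5.2, 205.7], [3.7, -1.4, 204.6], [2.9, -8.5, 203.5]]
340 [[-16.2, 5.6, 205.2], [-17.1, -1.4, 204.3], [-17.2, -8.9, 204.1]]
((2.6728992462158203, -1.1446609497070312), (55.29833984375, 57.692596435546875), 50.90807342529297)
```

move_arm(deltas=[[0.015,0.0007,0,0,0,0,-0.4],[0.025,0.001,0,0,0,0,-0.4],[0.015,0.0007,0,0,0,0,-0.4],[0.006,0.0003,0,0,0,0,-0.4],[0,0,0.015,0,0,0,-0.4],[0,0,0.02,0,0,0,-0.4],[0,0,0.015,0,0,0,-0.4],[0,0,0.006,0,0,0,-0.4],[0,0,0,0,0,0,-0.4]])

```text
clock: 7.32
position: [0.5147, 0.1815, 0.1099]
ee_rot: [0.981, 0.193, -0.0, 0.0]
ft_force: [-0.3, 0.5, -1.3]
grip_width: 0.351
```

Run:
```python
from h import *
p,d,c=wrist('w6');W=cloud(d,c)
Q=W[265:345,265:300].reshape(-1,3);print('packtop z',np.median(Q[:,2]))
from workcell import manip
o=manip.get_obs();print('tool delta',tool(o,np.array([.5137,.1840,0])-np.array([*o['position'][:2],0])))
```

```text
7.325 [0.5147 0.1815 0.1099] [0.9254 0.379 ] [-0.35  0.45 -1.29] 0.35108292633116467
packtop z 0.14885604388551116
tool delta [-3.52662135e-04 -2.67842203e-03 -2.39586542e-07]
```

View pics/w6.png

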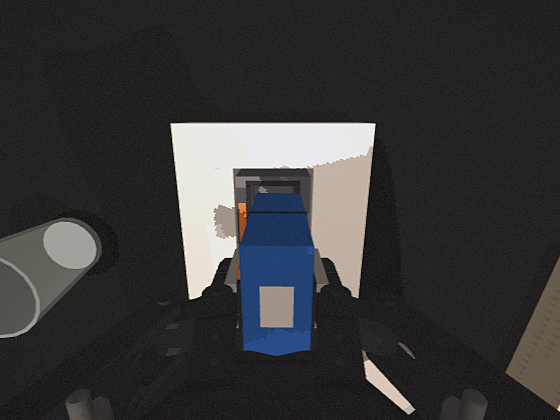

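move_arm(deltas=[[-0.0003,-0.0027,0,0,0,0,-0.4],[0,0,0.004,0,0,0,-0.4],[0,0,0.003,0,0,0,-0.4],[0,0,0,0,0,0,-0.4]])

```text
clock: 7.88
position: [0.5135, 0.1838, 0.103]
ee_rot: [0.981, 0.193, -0.0, 0.0]
ft_force: [-0.9, 0.1, -2.7]
grip_width: 0.354
```

Run:
```python
from h import *
from workcell import manip
o=manip.get_obs();print(o['position'],'tool delta',tool(o,np.array([.5137,.1840,0])-np.array([*o['position'][:2],0])))
```

```text
[0.51348254 0.18375573 0.10297744] tool delta [ 2.93779876e-04 -1.43697015e-04 -1.57471852e-07]
```

move_arm(deltas=[[0.0002,0,0.002,0,0,0,-0.4],[0,0,0.002,0,0,0,-0.4],[0,0,0.002,0,0,0,-0.4],[0,0,0.002,0,0,0,-0.4]])

```text
clock: 8.38
position: [0.5138, 0.184, 0.0952]
ee_rot: [0.981, 0.193, 0.0, 0.0]
ft_force: [1.0, -0.2, -1.8]
grip_width: 0.349
```

move_arm(deltas=[[0,0,0.003,0,0,0,-0.4],[0,0,0.003,0,0,0,-0.4],[0,0,0.003,0,0,0,-0.4],[0,0,0.003,0,0,0,-0.4]])

```text
clock: 8.88
position: [0.5138, 0.184, 0.083]
ee_rot: [0.981, 0.193, -0.0, 0.0]
ft_force: [0.3, -1.5, -2.2]
grip_width: 0.35
```

move_arm(deltas=[[0,0,0.003,0,0,0,-0.4],[0,0,0.003,0,0,0,-0.4],[0,0,0.003,0,0,0,-0.4],[0,0,0.002,0,0,0,-0.4],[0,0,0.002,0,0,0,-0.4]])

```text
clock: 9.5
position: [0.5139, 0.184, 0.0703]
ee_rot: [0.981, 0.193, 0.0, 0.0]
ft_force: [-1.2, -0.9, 1.3]
grip_width: 0.354
```

Contact has begun where predicted, with the force rising from −2.2 to +1.3 N. I'll press on gently.

move_arm(deltas=[[0,0,0.002,0,0,0,-0.4],[0,0,0.002,0,0,0,-0.4],[0,0,0.0015,0,0,0,-0.4],[0,0,0.001,0,0,0,-0.4],[0,0,0,0,0,0,-0.4]])

```text
clock: 10.12
position: [0.5139, 0.184, 0.0638]
ee_rot: [0.981, 0.193, 0.0, 0.0]
ft_force: [-1.1, -0.3, 3.1]
grip_width: 0.357
```

move_arm(deltas=[[0,0,0.0007,0,0,0,-0.4],[0,0,0.0005,0,0,0,-0.4],[0,0,0,0,0,0,-0.4]])

```text
clock: 10.5
position: [0.514, 0.184, 0.0631]
ee_rot: [0.981, 0.193, 0.0, 0.0]
ft_force: [-2.5, -2.2, 8.2]
grip_width: 0.35
```

Run:
```python
from h import *
p,d,c=wrist('w7');W=cloud(d,c)
Q=W[265:345,265:300].reshape(-1,3);print('packtop z',np.median(Q[:,2]))
cu=(np.hypot(W[...,0]-.5143,W[...,1]-.1832)<.05)&(W[...,2]>.05)&(W[...,2]<.06);print('rim',np.percentile(W[cu][:,2],[10,50,90]))
```

```text
10.5 [0.514  0.184  0.0631] [0.9255 0.3787] [-2.52 -2.18  8.25] 0.3498279338129641
packtop z 0.1020181188569454
rim [0.05218992 0.05543179 0.05649844]
```

The force step to 8 N shows the pack on the floor. I'll hold a slight downward bias and ease the jaws open.

move_arm(deltas=[[0,0,0.0006,0,0,0,-0.32],[0,0,0.0003,0,0,0,-0.28],[0,0,0.0003,0,0,0,-0.24],[0,0,0.0003,0,0,0,-0.2],[0,0,0,0,0,0,-0.16]], force=20)

```text
clock: 11.18
position: [0.5138, 0.1854, 0.0614]
ee_rot: [0.981, 0.194, 0.0, -0.001]
ft_force: [-1.7, 4.9, 2.7]
grip_width: 0.416
```

Run:
```python
from h import *
p,d,c=wrist('w8');W=cloud(d,c)
Q=W[265:345,265:300].reshape(-1,3);print('packtop z',np.median(Q[:,2]))
```

```text
11.175 [0.5138 0.1854 0.0614] [0.9251 0.3797] [-1.65  4.88  2.74] 0.4159297085453676
packtop z 0.10190217263842993
```

View pics/w8.png

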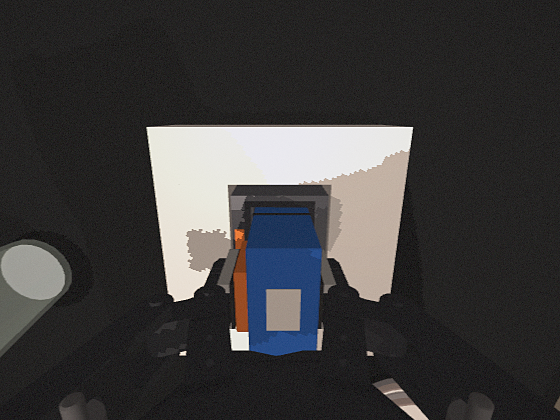

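The tab has moved out (orange strip at 240,290) and the pack top is still at 0.102. I'll open the rest of the way.

move_arm(deltas=[[0,0,0,0,0,0,-0.1],[0,0,0,0,0,0,0.05],[0,0,0,0,0,0,0.2],[0,0,0,0,0,0,0.4]])

```text
clock: 11.72
position: [0.5139, 0.1833, 0.0609]
ee_rot: [0.981, 0.193, -0.0, 0.0]
ft_force: [0.2, 0.2, -0.1]
grip_width: 0.703
```

Run:
```python
from h import *
p,d,c=wrist('w9');W=cloud(d,c)
Q=W[265:345,265:300].reshape(-1,3);print('packtop z',np.median(Q[:,2]))
cu=(np.hypot(W[...,0]-.5143,W[...,1]-.1832)<.05)&(W[...,2]>.05)&(W[...,2]<.06);print('rim',np.percentile(W[cu][:,2],[10,50,90]))
```

```text
11.725 [0.5139 0.1833 0.0609] [0.9257 0.3783] [ 0.22  0.17 -0.12] 0.7032792568139099
packtop z 0.10372011033613061
rim [0.05260239 0.05548704 0.05650654]
```

View pics/w9.png

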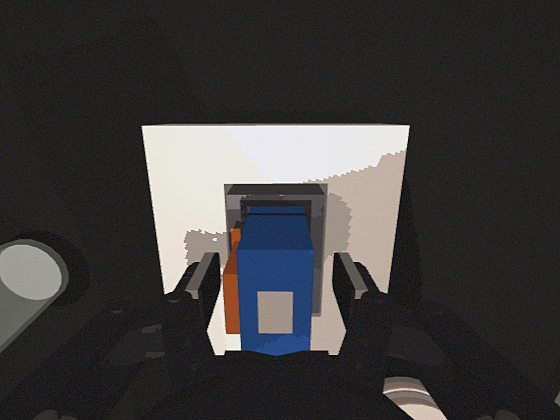

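The pack rose only to the latch play: its top is about 48 mm above the rim, where an unlatched pack would stand near 54 mm. I'll retreat straight up and check.

move_arm(deltas=[[0,0,0,0,0,0,0.7],[0,0,-0.005,0,0,0,1],[0,0,-0.02,0,0,0,1],[0,0,-0.04,0,0,0,1],[0,0,-0.05,0,0,0,1],[-0.03,0,-0.04,0,0,0,1],[-0.04,0,0,0,0,0,1],[-0.02,0,0,0,0,0,1],[0,0,0,0,0,0,1]])

```text
clock: 12.9
position: [0.4302, 0.1497, 0.2176]
ee_rot: [0.981, 0.193, 0.001, 0.001]
ft_force: [-0.0, 0.5, 0.4]
grip_width: 0.998
```

Run:
```python
from h import *
from workcell import viewer
p,d,c=wrist('w10');W=cloud(d,c)
rects(W,d,p,[("pack",.098,.115,.05),("cup",.0525,.0585,.05)],(.5143,.1832),0)
p,d=viewer.camera('side');cv2.imwrite('pics/side2.png',p[:,:,::-1])
p,d=viewer.camera('top');cv2.imwrite('pics/top2.png',p[:,:,::-1])
```

```text
12.9 [0.4302 0.1497 0.2176] [0.9256 0.3786] [-0.02  0.47  0.41] 0.9982776560692519
pack 2864 ((513.2748413085938, 186.47607421875), (55.79784393310547, 36.78974533081055), 22.907238006591797) z 0.1035
cup 1286 ((514.364501953125, 183.04010009765625), (73.80464935302734, 52.025428771972656), 22.29240608215332) z 0.0556
```

View pics/w10.png

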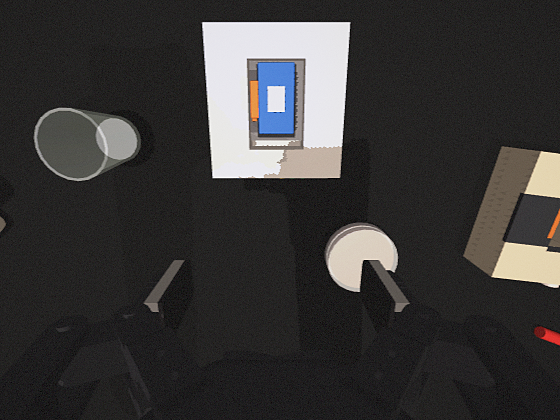

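View pics/top2.png

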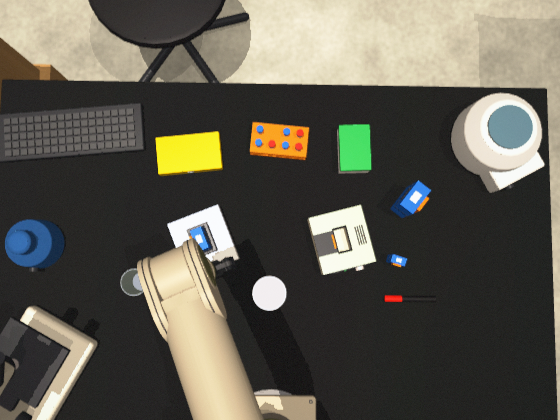

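View pics/side2.png

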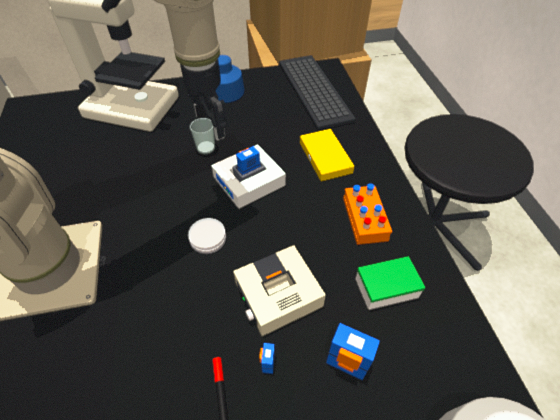

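The pack is in the cup with its tab out towards the stripe at (253,100). Its top has held at 0.1035 for over a second, and the bench's other items haven't moved. Handing in.

Run:
```python
from workcell import manip
print(manip.hand_in(), manip.get_obs()['clock'])
```

```text
the job is handed in; nothing more can be done
the job is handed in; nothing more can be done
```

The middle-sized blue pack is now in the white charger's cup, with its tab towards the orange stripe. I handed the job in at about 13 s. `hand_in` reports no verdict, so what follows is from my own checks.

- **Removal:** I pinched the pack with the tab held in and lifted it straight out of the lamp unit. The lift force was only the pack's weight, about 2.4 N.
- **Cup position:** The cameras put the cup about 3 mm along the charger's +x and about 2.5 mm low. The pack met the sprung contact at the height this predicted.
- **Seating:** I pushed the pack to the cup's floor with about 8 N at the wrist, then eased the jaws open so the tab could spring out under the catch.
- **Last checks:**
  - The tab is fully out: width across pack and tab is 36.8 mm, against 37 mm nominal.
  - The pack's top has held at about 48 mm above the rim for over a second. An unlatched pack would stand near 54 mm.
  - The gripper is well clear, with wrist force near zero, and the bench's other things look unmoved in the pictures.
- **Small disagreements:**
  - The pack's top reads about 0.4 mm above the 47.5 mm expected from the latch play, which is within camera error.
  - The jaw opening read about 30 mm with the tab in, against 32 mm nominal.
- **Not tested:** I did not tug the pack to confirm the latch; that rests on the height and tab position.

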